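Line up capacitors by height on the test strip

ROBOT

A 7-joint arm with a two-finger parallel gripper is mounted at the origin on the work surface. World frame = base frame: x ahead of the robot, y to its left, z up, the work surface at z = 0. Lengths are in m, angles in rad, forces in N, time in s.
With the tool pointing down it reaches from about 0.4 to 0.85 m from the base axis. Payload 10.4 kg.
Tool frame: the origin (TCP) lies midway between the tips of the shut fingers; the grasp point (between the pads) lies 19 mm behind it; z points along the fingers, y is the line along which they close (so a half turn about z gives the same grasp; the last joint's range is limited). The gripper opens to 85 mm and grips with 20 to 120 N. Pads are 22 mm wide; open, the fingers measure 114 mm over their backs; the gripper's body (76 mm by 85 mm) begins 54 mm behind the grasp point. The pads swing forward as they close: fully open they stand 13 mm farther back than shut.
Start: joints at [-1.211, 0.332, -0.065, 1.46, 0.022, 1.35, -0.088], TCP at [0.233, 0.58, 0.197] pointing down, gripper open.
Joint ranges: [-2.6, 2.6], [-0.5, 2.12], [-1.47, 1.34], [0.16, 2.42], [-1.27, 4.41], [0.06, 2.06], [-2.6, 2.6]. Speed limits (rad/s): [2.22, 2.22, 2.79, 2.79, 3.14, 3.14, 3.14].

INTERFACE

Orientations are given as a unit quaternion [x, y, z, w].
In Python, from workcell import get_obs, camera, camera_params, hand_in gives the robot as it stands.
- The arm moves only by the tool carry_out, never from a script. Its argument "commands" is a list that holds one entry, the list of rows, each a list of 6 numbers: the shift along the tool's x, y, z in units of 40 mm (1.0 is 40 mm), then the turn, a rotation vector about the tool's x, y, z in units of 6 degrees (1.0 is 6 degrees). In form: [[[x, y, z, ax, ay, az], ...]]. A call has 1 to 20 rows; each row shifts and turns the commanded pose from where the row before left it, along the tool's axes as they then stand; what a row does not reach is not made up. A row lasts 1/12 s, in which the tool goes at most 41.7 mm and 7.16 degrees, less where a joint would pass 70% of its speed; a pose out of reach is approached as far as the arm can. A call is refused whole if a number of a shift passes 1 or a number of a turn 1, either way. A call with a gripper value outside its range is refused whole. "hand" is the closure, from -1 (fully open) to 1 (shut), set as the call begins (left out, the last holds). The fingers move at their own pace and stop on an object; "force" is the grip in N (left out, the last holds). Time passes only in rows, so rows that do not move let the fingers close. It gives the time, the measured TCP pose, the force, the opening and the grip force at its end, in the units of the state.
- get_obs(): the state, without advancing time (a new reading comes with each control period).
- camera(name): name is "side" or "top"; returns the picture (400x640x3 uint8, red, green, blue); there is no depth.
- camera_params(name): a dict with "mtx" (3x3 intrinsics, pixels), "R" (3x3) and "t" (3): a world point X has camera coordinates R X + t. Camera axes: x right, y down, z forward; pixel columns grow to the right and rows downward; lengths in m; the calibration is good to about 2 mm. A picture is of the moment at which its call begins. camera_params takes no time and is no camera call.
- hand_in(): hands the job in; it is judged then, once.
The state is a dict: "clock": time; "joint_pos": joint angles; "joint_velocities": joint speeds; "tau": joint torques, N m; "position": TCP position; "ee_rot": TCP orientation; "ft_force": force on the tool from outside, world axes, zero at the start; "torque": the same for the moment, N m; "grip_width": opening from 0.0 (shut) to 1.0 (fully open); "grasp_force": force on a finger pad.
Only numpy, scipy, OpenCV 4.12 (cv2) and the standard library are available. Lean on these libraries where they do the work, as an engineer would, in place of code of your own. Each camera call takes 0.05 s, during which the arm holds its last target. There are 200 camera calls.

TASK

Line up the four capacitors for testing on the green strip, in order of height: the tallest on the ringed place next to the red end, then each next shorter one along the row, the shortest on the place next to the black end. Each stands upright, terminals up, centred within its ring, set down rather than dropped, and let go. Leave the multimeter and the solder reel where they are.

Things in the scene. Friction and masses are not known exactly. Their poses are not given: they have to be found in the camera images.
- cap_blue: Loose capacitor: a plain upright dark blue cylinder, 35 mm in diameter and 60 mm tall, about 80 g, with a thin silver stripe down one side and a grey top carrying two tiny terminals that stand 4 mm higher. Stands on the bench at the start. Origin: centre of its underside; z is its own axis, up.
- cap_black: Loose capacitor: a plain upright black cylinder, 30 mm in diameter and 50 mm tall, about 50 g, with a thin silver stripe down one side and a grey top carrying two tiny terminals that stand 4 mm higher. Stands on the bench at the start. Origin: centre of its underside; z is its own axis, up.
- cap_orange: Loose capacitor: a plain upright orange cylinder, 25 mm in diameter and 40 mm tall, about 30 g, with a thin silver stripe down one side and a grey top carrying two tiny terminals that stand 4 mm higher. Stands on the bench at the start. Origin: centre of its underside; z is its own axis, up.
- cap_violet: Loose capacitor: a plain upright violet cylinder, 22 mm in diameter and 30 mm tall, about 18 g, with a thin silver stripe down one side and a grey top carrying two tiny terminals that stand 4 mm higher. Stands on the bench at the start. Origin: centre of its underside; z is its own axis, up.
- place_1: The first place, next to the red end block: flat white disc 44 mm across in a thin copper rim, on the strip. Origin: its centre, on the strip's top face, 6 mm above the bench. y points along the row to the red end. The green strip is 310 x 72 mm, 6 mm thick, fixed, at any yaw. The end block lies across the strip, centred 41 mm beyond this place: 14 mm wide along the row, 66 mm across, top 17 mm above the bench.
- place_2: The second place from the red end: flat white disc 44 mm across in a thin copper rim, on the strip. Origin: its centre, on the strip's top face, 6 mm above the bench. y points along the row to the red end. Places are 70 mm apart.
- place_3: The third place from the red end: flat white disc 44 mm across in a thin copper rim, on the strip. Origin: its centre, on the strip's top face, 6 mm above the bench. y points along the row to the red end. Places are 70 mm apart.
- place_4: The fourth place, next to the black end block: flat white disc 44 mm across in a thin copper rim, on the strip. Origin: its centre, on the strip's top face, 6 mm above the bench. y points along the row to the red end.  The end block lies across the strip, centred 41 mm beyond this place: 14 mm wide along the row, 66 mm across, top 17 mm above the bench.
- multimeter: Green handheld multimeter lying flat beyond the strip, loose, 400 g, 88 x 180 mm, 49 mm high over its black dial. Origin: centre of its underside. Bystander.
- solder_reel: Loose grey reel of silver solder standing on its flange beyond the capacitors, 56 mm in diameter, 36 mm high, 250 g. Origin: centre of its underside. Bystander. (A yellow tester, 60 x 100 mm and 36 mm high, also lies fixed on the bench near x = 0.85, y = -0.16.)
Not all that is in view belongs to the job. Leave any yellow look-alike of the cap_violet alone.

How it is judged:
At the end, for the whole second after the job is handed in: Each capacitor stands upright (within 0.1 rad) on the strip, released and at rest, its centre within 12 mm of the centre of its own place: 60 mm blue on place_1 (red end), 50 mm black on place_2, 40 mm orange on place_3, 30 mm violet on place_4 (black end) (horizontal distance between cap_blue and place_1 below 0.012 m and z of cap_blue in the frame of place_1 between -0.002 and 0.003 m and angle between each of cap_blue, cap_black, cap_orange, cap_violet's own z axis and vertical below 0.1 rad and linear speed of each of cap_blue, cap_black, cap_orange, cap_violet below 0.02 m/s and angular speed of each of cap_blue, cap_black, cap_orange, cap_violet below 0.2 rad/s and contact force between each of cap_blue, cap_black, cap_orange, cap_violet and the fingers below 0.05 N and horizontal distance between cap_black and place_2 below 0.012 m and z of cap_black in the frame of place_2 between -0.002 and 0.003 m and horizontal distance between cap_orange and place_3 below 0.012 m and z of cap_orange in the frame of place_3 between -0.002 and 0.003 m and horizontal distance between cap_violet and place_4 below 0.012 m and z of cap_violet in the frame of place_4 between -0.002 and 0.003 m); the robot touches nothing.
It fails at once if a capacitor is let go in the air (its underside more than 30 mm above the bench) ((height (world z) of cap_blue above 0.03 m and contact force between cap_blue and the fingers below 0.01 N) or (height (world z) of cap_black above 0.03 m and contact force between cap_black and the fingers below 0.01 N) or (height (world z) of cap_orange above 0.03 m and contact force between cap_orange and the fingers below 0.01 N) or (height (world z) of cap_violet above 0.03 m and contact force between cap_violet and the fingers below 0.01 N)).
It fails at once if the multimeter is moved by more than 20 mm (distance of multimeter from where it was at the start of the episode above 0.02 m).
It fails at once if the solder reel is moved by more than 20 mm (distance of solder_reel from where it was at the start of the episode above 0.02 m).
It also fails if it takes over 96 s, if anything falls off the work surface, if the arm or the gripper's body presses on something with over 40 N, if the wrist force passes 120 N, or if a joint passes its speed limit or range.

## Working session

There is one attempt and no reset: what is moved stays moved. The work goes in short steps, Python scripts to look and compute and a tool call to move; the robot and the scene stay as the last step left them, time stands still between calls to the robot, and variables do not carry over. Pictures are saved under pics/ and viewed, at most 14 in all, crops included, and the job is handed in when it is done.

Besides the shell and the picture viewer there is one more tool, called by a JSON object that holds its "fn" and its "kwargs". carry_out: Moves the arm, as the interface text tells. Its arguments: {"type":"object","properties":{"commands":{"type":"array"},"hand":{"type":"number"},"force":{"type":"number"}},"required":["commands"]}

```bash
mkdir -p pics; ls; python3 - <<'E'
from workcell import get_obs,camera,camera_params
import cv2
for n in("top","side"):
    cv2.imwrite(f"pics/{n}0.png",camera(n)[:,:,::-1]); p=camera_params(n); print(n,p)
o=get_obs(); print(o["clock"],o["position"],o["ee_rot"])
E
```

```text
pics
top {'mtx': array([[474.3462412 ,   0.        , 320.51838308],
       [  0.        , 474.3462412 , 199.65016552],
       [  0.        ,   0.        ,   1.        ]]), 'R': array([[ 0.10085739, -0.99489968,  0.00155094],
       [-0.96593662, -0.09829445, -0.2393839 ],
       [ 0.23831541,  0.02264552, -0.97092376]]), 't': array([-0.06935098,  0.61044393,  0.83319661])}
side {'mtx': array([[443.11638775,   0.        , 317.26842652],
       [  0.        , 443.11638775, 202.13593559],
       [  0.        ,   0.        ,   1.        ]]), 'R': array([[ 0.97134176, -0.23690074,  0.01931878],
       [-0.14543931, -0.65667777, -0.74001467],
       [ 0.18799624,  0.71599744, -0.67231323]]), 't': array([-0.58410618,  0.11694799,  0.77636664])}
0.1 [0.23330754 0.57941748 0.19629543] [ 1.90220801e-01  9.81741126e-01 -6.29939702e-04 -1.02589009e-04]
```

View pics/top0.png

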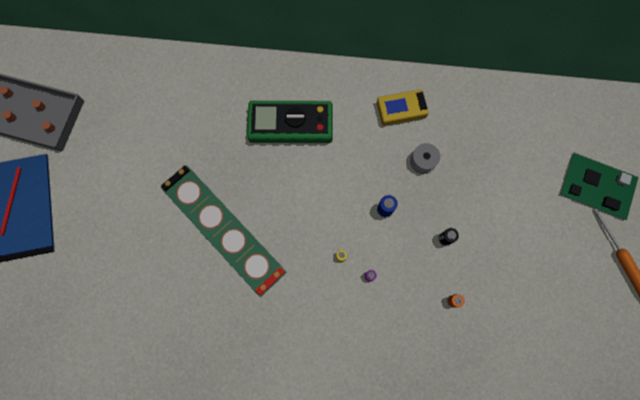

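View pics/side0.png

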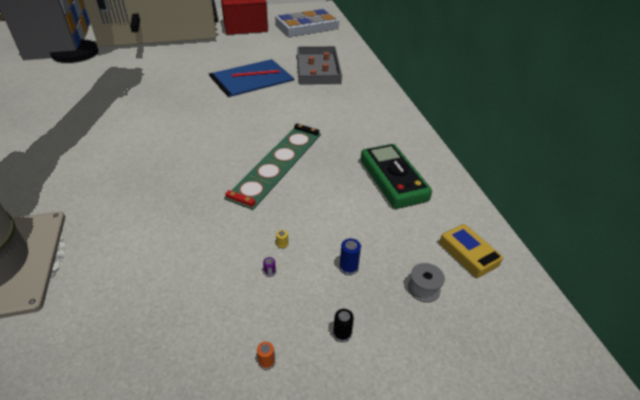

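Top view: blue (387,206), black (449,237), orange (456,300), violet (370,276). The yellow look-alike at (341,256) and the orange screwdriver at (630,270) are to be left alone. The white discs run from the red end: (256,266), (233,240), (210,216), (188,192). The side view agrees: blue (350,255), black (343,324), orange (266,354), violet (269,266), yellow decoy (282,239).

```bash
cat > h.py <<'E'
import cv2,numpy as np
from workcell import get_obs,camera,camera_params
def ray(n,uv,z):
    p=camera_params(n); R,t=p["R"],p["t"]; c=-R.T@t
    d=R.T@np.linalg.solve(p["mtx"],[uv[0],uv[1],1]); return (c+d*(z-c[2])/d[2])[:2]
def px(n,X):
    p=camera_params(n); q=p["mtx"]@(p["R"]@np.array(X)+p["t"]); return q[:2]/q[2]
H=dict(blue=.06,black=.05,orange=.04,violet=.03)
def mask(c,im):
    r,g,b=[im[:,:,i].astype(int) for i in range(3)]
    return {"blue":(b>r+35)&(b>g+35),"black":(np.max(im,2)<42),"orange":(r>g+60)&(r>b+60),"violet":(b>g+25)&(r>g+15)}[c].astype(np.uint8)
def hullc(c,n,im,uv,w=18):
    u,v=map(int,uv); m=np.zeros(im.shape[:2],np.uint8); s=np.s_[v-w:v+w,u-w:u+w]; m[s]=mask(c,im)[s]
    k,l,st,_=cv2.connectedComponentsWithStats(m); i=1+np.argmax(st[1:,4])
    h=cv2.convexHull(np.argwhere(l==i)[:,::-1].astype(np.int32)); M=np.zeros_like(m); cv2.fillConvexPoly(M,h,1)
    mo=cv2.moments(M,True); return np.array([mo["m10"],mo["m01"]])/mo["m00"],M
def disc(n,im,uv,w=15):
    u,v=map(int,uv); g=im.min(2); m=np.zeros(g.shape,np.uint8); s=np.s_[v-w:v+w,u-w:u+w]; m[s]=g[s]>130
    k,l,st,ce=cv2.connectedComponentsWithStats(m); i=1+np.argmax(st[1:,4]*(np.hypot(*(ce[1:]-uv).T)<8)); return ce[i],st[i,4]
E
python3 - <<'E'
from h import *
ims={n:camera(n) for n in("top","side")}
S=dict(top=dict(blue=(387,206),black=(449,237),orange=(456,300),violet=(370,276)),side=dict(blue=(350,255),black=(343,324),orange=(266,354),violet=(269,266)))
D=dict(top=[(256,266),(233,240),(210,216),(188,192)],side=[(251,189),(268,171),(284,155),(299,139)])
for n,im in ims.items():
    vis=im.copy()
    for c,uv in S[n].items():
        q,M=hullc(c,n,im,uv); print(n,c,q.round(1),M.sum(),ray(n,q,H[c]/2).round(4))
        k,_=cv2.findContours(M,0,1); cv2.drawContours(vis,k,-1,(0,255,0),1)
    for i,uv in enumerate(D[n]):
        q,a=disc(n,im,uv,12); print(n,i+1,q.round(1),a,ray(n,q,.006).round(4))
    if n=="top": a=cv2.resize(vis[180:330,320:480],None,fx=2.5,fy=2.5,interpolation=0)
    else: a2=cv2.resize(vis[225:375,240:400],None,fx=2.5,fy=2.5,interpolation=0)
cv2.imwrite("pics/c1.png",np.hstack([a,a2])[:,:,::-1])
print("reel",ray("top",(426,158),.02))
E
```

```text
top blue [388.1 203.5] 240 [ 0.631  -0.1419]
top black [448.  236.6] 239 [ 0.577  -0.2653]
top orange [457.6 300.2] 117 [ 0.4554 -0.2894]
top violet [370.6 275.2] 103 [ 0.4868 -0.1192]
top 1 [256.2 265.9] 380 [0.483 0.108]
top 2 [233.  240.6] 358 [0.5285 0.1613]
top 3 [210.3 216.1] 343 [0.5739 0.2147]
top 4 [188.3 192.2] 329 [0.6192 0.268 ]
side blue [350.2 254.3] 531 [ 0.6275 -0.1342]
side black [342.8 324.2] 492 [ 0.577  -0.2631]
side orange [265.1 349.6] 220 [ 0.4548 -0.2752]
side violet [268.7 264.9] 173 [ 0.4858 -0.1137]
side 1 [250.9 188.3] 230 [0.4827 0.1093]
side 2 [268.3 170.2] 196 [0.5285 0.1629]
side 3 [284.  153.7] 175 [0.5741 0.2164]
side 4 [298.4 138.6] 151 [0.6197 0.2702]Traceback (most recent call last):
  File "<stdin>", line 14, in <module>
    return _nx.concatenate(arrs, 0, dtype=dtype, casting=casting)
           ~~~~~~~~~~~~~~~^^^^^^^^^^^^^^^^^^^^^^^^^^^^^^^^^^^^^^^
ValueError: all the input arrays must have same number of dimensions, but the array at index 0 has 1 dimension(s) and the array at index 1 has 3 dimension(s)
```

View masks.

```bash
python3 - <<'E'
from h import *
S=dict(top=dict(blue=(387,206),black=(449,237),orange=(456,300),violet=(370,276)),side=dict(blue=(350,255),black=(343,324),orange=(266,354),violet=(269,266)))
out=[]
for n in S:
    im=camera(n)
    row=[]
    for c,uv in S[n].items():
        q,M=hullc(c,n,im,uv); v=im.copy(); u,w=uv; s=np.s_[w-20:w+20,u-20:u+20]
        A=cv2.resize(im[s],None,fx=5,fy=5,interpolation=cv2.INTER_CUBIC).astype(np.uint8)
        B=cv2.resize(M[s],None,fx=5,fy=5,interpolation=0); k,_=cv2.findContours(B,0,1); cv2.drawContours(A,k,-1,(255,255,255),1); row.append(A)
    out.append(np.hstack(row))
cv2.imwrite("pics/c2.png",np.vstack(out)[:,:,::-1])
E
```

```text
(no output)
```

View pics/c2.png

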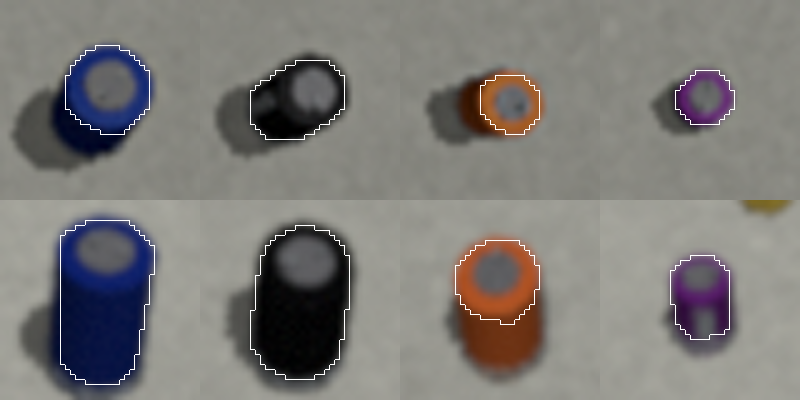

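The crop confirms all four choices. The masks mostly catch only the lit top faces, so I'll use the top-face centres at the known height.

```bash
python3 - <<'E'
from h import *
T=dict(blue=((388.1,203.5),(351,245)),black=((451.4,235.2),(344,316.2)),orange=((457.8,300.3),(265,348.2)),violet=((370.6,275.2),(268.8,261)))
for c,(a,b) in T.items(): print(c,ray("top",a,H[c]).round(4),ray("side",b,H[c]).round(4))
print("reel",ray("top",(426,156),.036),"yellow",ray("top",(342,255),.03))
E
```

```text
blue [ 0.6234 -0.1382] [ 0.6253 -0.1391]
black [ 0.5755 -0.2653] [ 0.5767 -0.2652]
orange [ 0.4541 -0.2843] [ 0.4545 -0.2845]
violet [ 0.4853 -0.1178] [ 0.4861 -0.1178]
reel [ 0.73689632 -0.21154652] yellow [ 0.51866283 -0.05924627]
```

{"fn": "carry_out", "kwargs": {"commands": [[[0,0,0,0,0,1],[0,0,0,0,0,1],[0,0,0,0,0,1],[0,0,0,0,0,1],[0,0,0,0,0,1],[0,0,0,0,0,1],[0,0,0,0,0,1],[0,0,0,0,0,1],[0,0,0,0,0,1],[0,0,0,0,0,1],[0,0,0,0,0,1],[0,0,0,0,0,1],[0,0,0,0,0,1],[0,0,0,0,0,1],[0,0,0,0,0,1],[0,0,0,0,0,1],[0,0,0,0,0,1],[0,0,0,0,0,1],[0,0,0,0,0,0.07],[0,0,0,0,0,0]]], "hand": -1, "force": 25}}

```text
clock: 1.97
position: [0.2334, 0.5798, 0.197]
ee_rot: [0.907, 0.421, 0.0, 0.0]
ft_force: [-1.5, 0.0, -0.3]
grip_width: 0.999
grasp_force: 0.0
```

```bash
cat >> h.py <<'E'
from scipy.spatial.transform import Rotation as Ro
P=dict(p1=(.483,.1085),p2=(.5285,.162),p3=(.574,.2155),p4=(.6195,.269),blue=(.6243,-.1386),black=(.5761,-.2652),orange=(.4543,-.2844),violet=(.4857,-.1178))
def go(*names):
    o=get_obs(); p=np.array(o["position"]); R=Ro.from_quat(o["ee_rot"]); print(p.round(4),"tilt",R.as_matrix()[:,2].round(4))
    for n in names:
        X=np.array([*P[n],p[2]]); print(n,(R.inv().apply(X-p)/.04).round(3)); p=X
E
python3 -c "
from h import *
go('blue','p1','black','p2','orange','p3','violet','p4')"
```

```text
[0.2334 0.5798 0.197 ] tilt [ 0. -0. -1.]
blue [-7.4090e+00  1.9057e+01  1.0000e-03]
p1 [ 2.438 -6.686 -0.   ]
black [-5.633  7.808  0.   ]
p2 [ 7.389 -7.803 -0.   ]
orange [-9.721  5.787  0.   ]
p3 [11.477 -5.781 -0.   ]
violet [-7.789  3.693  0.   ]
p4 [ 9.545 -3.687 -0.   ]
```

{"fn": "carry_out", "kwargs": {"commands": [[[-0.2,0.5,0,0,0,0],[-0.3,0.77,0,0,0,0],[-0.3,0.77,0,0,0,0],[-0.3,0.77,0,0,0,0],[-0.3,0.77,0,0,0,0],[-0.3,0.77,0,0,0,0],[-0.3,0.77,0,0,0,0],[-0.3,0.77,0,0,0,0],[-0.3,0.77,0,0,0,0],[-0.3,0.77,0,0,0,0],[-0.3,0.77,0,0,0,0],[-0.3,0.77,0,0,0,0],[-0.3,0.77,0,0,0,0],[-0.3,0.77,0,0,0,0],[-0.3,0.77,0,0,0,0],[-0.3,0.77,0,0,0,0],[-0.3,0.77,0,0,0,0],[-0.3,0.77,0,0,0,0],[-0.3,0.77,0,0,0,0],[-0.3,0.77,0,0,0,0]]]}}

```text
clock: 3.63
position: [0.5424, 0.0066, 0.1973]
ee_rot: [0.907, 0.422, 0.0, -0.0]
ft_force: [0.8, 1.1, -0.5]
grip_width: 0.997
grasp_force: 0.0
```

{"fn": "carry_out", "kwargs": {"commands": [[[-0.3,0.77,0,0,0,0],[-0.3,0.77,0,0,0,0],[-0.3,0.77,0,0,0,0],[-0.3,0.77,0,0,0,0],[-0.3,0.77,0,0,0,0],[0,0,0,0,0,0],[0,0,0,0,0,0]]]}}

```text
clock: 4.22
position: [0.6202, -0.1399, 0.1964]
ee_rot: [0.908, 0.42, -0.001, 0.0]
ft_force: [1.0, 0.8, 0.5]
grip_width: 1.001
grasp_force: 0.0
```

```bash
python3 -c "
from h import *
go('blue')"
```

```text
[ 0.6202 -0.1399  0.1964] tilt [-0.001  -0.0013 -1.    ]
blue [ 0.092  0.058 -0.   ]
```

{"fn": "carry_out", "kwargs": {"commands": [[[0.08,0.06,0.5,0,0,0],[0,0,0.6,0,0,0],[0,0,0.6,0,0,0],[0,0,0.6,0,0,0],[0,0,0.6,0,0,0],[0,0,0.5,0,0,0],[0,0,0.4,0,0,0],[0,0,0.4,0,0,0],[0,0,0.3,0,0,0],[0,0,0,0,0,0],[0,0,0,0,0,0]]]}}

```text
clock: 5.13
position: [0.6241, -0.1356, 0.017]
ee_rot: [0.907, 0.421, -0.0, -0.0]
ft_force: [0.1, 0.4, 0.8]
grip_width: 1.003
grasp_force: 0.0
```

{"fn": "carry_out", "kwargs": {"commands": [[[0,0,0,0,0,0],[0,0,0,0,0,0],[0,0,0,0,0,0],[0,0,0,0,0,0],[0,0,0,0,0,0],[0,0,0,0,0,0],[0,0,0,0,0,0],[0,0,0,0,0,0],[0,0,0,0,0,0],[0,0,0,0,0,0]]], "hand": 1, "force": 25}}

```text
clock: 5.97
position: [0.6248, -0.1365, 0.0177]
ee_rot: [0.908, 0.42, 0.001, 0.0]
ft_force: [-0.9, 0.1, 5.8]
grip_width: 0.392
grasp_force: 24.6
```

{"fn": "carry_out", "kwargs": {"commands": [[[0,0,-0.2,0,0,0],[0,0,-0.4,0,0,0],[0,0,-0.6,0,0,0],[0,0,-0.6,0,0,0],[0,0,-0.6,0,0,0],[0,0,-0.4,0,0,0],[0,0,-0.2,0,0,0],[0,0,0,0,0,0],[0,0,0,0,0,0]]]}}

```text
clock: 6.72
position: [0.624, -0.1363, 0.1364]
ee_rot: [0.908, 0.42, -0.0, -0.0]
ft_force: [-1.4, -0.3, -1.4]
grip_width: 0.39
grasp_force: 25.1
```

```bash
python3 - <<'E'
from h import *
go('p1')
a,b=camera("top"),camera("side"); p=get_obs()["position"]
def cr(n,im):
    u,v=map(int,px(n,p)); return cv2.resize(im[max(v-60,0):,max(u-60,0):][:120,:120],(400,400),interpolation=cv2.INTER_CUBIC)
cv2.imwrite("pics/g1.png",np.hstack([cr("top",a),cr("side",b)])[:,:,::-1])
E
```

```text
[ 0.624  -0.1363  0.1364] tilt [-5.e-04  4.e-04 -1.e+00]
p1 [ 2.382e+00 -6.648e+00  4.000e-03]
```

View pics/g1.png

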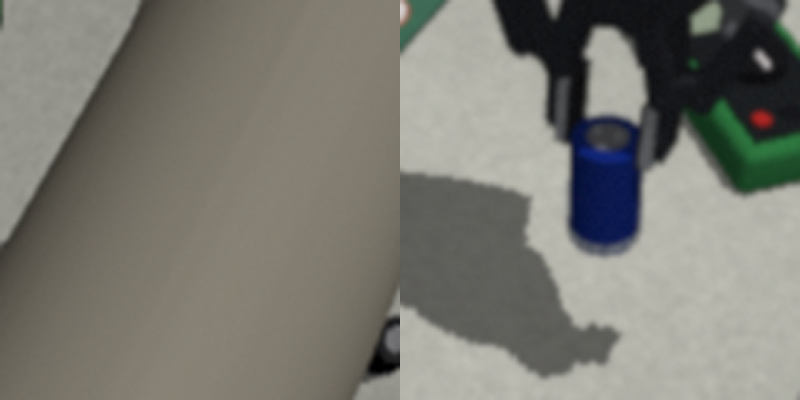

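The side crop shows the blue capacitor upright between the fingers at about (605,190). Its bottom is about 20 mm below the TCP, so there was no slip.

{"fn": "carry_out", "kwargs": {"commands": [[[0.1,-0.3,0,0,0,0],[0.2,-0.6,0,0,0,0],[0.25,-0.7,0,0,0,0],[0.25,-0.7,0,0,0,0],[0.25,-0.7,0,0,0,0],[0.25,-0.7,0,0,0,0],[0.25,-0.7,0,0,0,0],[0.25,-0.7,0,0,0,0],[0.25,-0.7,0,0,0,0],[0.2,-0.5,0,0,0,0],[0.13,-0.35,0,0,0,0],[0,0,0.5,0,0,0],[0,0,0.6,0,0,0],[0,0,0.6,0,0,0],[0,0,0.5,0,0,0],[0,0,0.3,0,0,0],[0,0,0,0,0,0],[0,0,0,0,0,0],[0,0,0,0,0,0]]]}}

```text
clock: 8.4
position: [0.4835, 0.1082, 0.0375]
ee_rot: [0.908, 0.42, 0.0, 0.0]
ft_force: [-0.5, 0.1, -0.2]
grip_width: 0.393
grasp_force: 25.2
```

```bash
python3 -c "
from h import *
go('p1')
b=camera('side');cv2.imwrite('pics/g2.png',cv2.resize(b[120:240,180:330],(750,600),interpolation=2)[:,:,::-1])"
```

```text
[0.4835 0.1082 0.0375] tilt [ 4.e-04 -0.e+00 -1.e+00]
p1 [-0.003 -0.013 -0.   ]
```

View pics/g2.png

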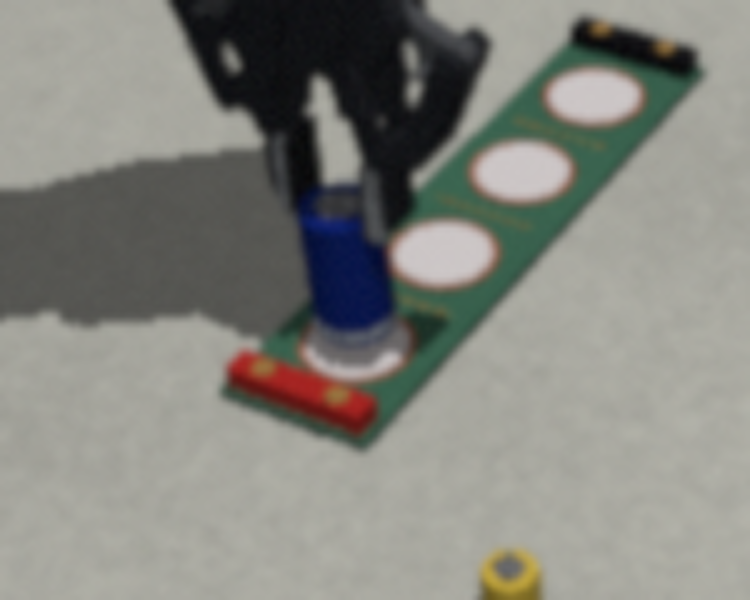

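Blue hovers centred over the ring at about (355,345). Next I lower it gently.

{"fn": "carry_out", "kwargs": {"commands": [[[0,0,0.1,0,0,0],[0,0,0.08,0,0,0],[0,0,0.06,0,0,0],[0,0,0.05,0,0,0],[0,0,0.03,0,0,0],[0,0,0,0,0,0],[0,0,0,0,0,0],[0,0,0,0,0,0]]]}}

```text
clock: 9.12
position: [0.4833, 0.1083, 0.0243]
ee_rot: [0.908, 0.42, 0.0, -0.0]
ft_force: [-0.0, -0.4, -1.2]
grip_width: 0.394
grasp_force: 25.2
```

{"fn": "carry_out", "kwargs": {"commands": [[[0,0,0.03,0,0,0],[0,0,0,0,0,0],[0,0,0,0,0,0]]]}}

```text
clock: 9.37
position: [0.4839, 0.1086, 0.0236]
ee_rot: [0.908, 0.42, 0.001, -0.0]
ft_force: [0.3, 0.2, 5.2]
grip_width: 0.391
grasp_force: 25.6
```

Contact is felt (5 N), so I release, then rise.

{"fn": "carry_out", "kwargs": {"commands": [[[0,0,0,0,0,0],[0,0,0,0,0,0],[0,0,0,0,0,0],[0,0,0,0,0,0],[0,0,0,0,0,0],[0,0,0,0,0,0],[0,0,0,0,0,0],[0,0,0,0,0,0],[0,0,-0.3,0,0,0],[0,0,-0.6,0,0,0],[0,0,-0.7,0,0,0],[0,0,-0.7,0,0,0],[0,0,-0.6,0,0,0],[0,0,-0.4,0,0,0]]], "hand": -1}}

```text
clock: 10.53
position: [0.4839, 0.1084, 0.1575]
ee_rot: [0.908, 0.42, 0.001, -0.0]
ft_force: [-0.1, 0.4, -0.3]
grip_width: 1.002
grasp_force: 0.0
```

{"fn": "carry_out", "kwargs": {"commands": [[[-0.2,0.3,0,0,0,0],[-0.45,0.65,0,0,0,0],[-0.55,0.75,0,0,0,0],[-0.55,0.75,0,0,0,0],[-0.55,0.75,0,0,0,0],[-0.55,0.75,0,0,0,0],[-0.55,0.75,0,0,0,0],[-0.55,0.75,0,0,0,0],[-0.55,0.75,0,0,0,0],[-0.55,0.75,0,0,0,0],[-0.4,0.55,0,0,0,0],[-0.2,0.3,0,0,0,0],[0,0,0,0,0,0],[0,0,0,0,0,0]]]}}

```text
clock: 11.7
position: [0.5742, -0.2666, 0.1546]
ee_rot: [0.908, 0.419, -0.0, -0.0]
ft_force: [-0.2, -0.4, 0.4]
grip_width: 1.0
grasp_force: 0.0
```

```bash
python3 -c "
from h import *
go('black')
n='side';im=camera(n)
uv=px(n,(*P['p1'],.036)); q,M=hullc('blue',n,im,uv,24); print(uv,q,M.sum(),ray(n,q,.036))"
```

```text
[ 0.5742 -0.2666  0.1546] tilt [-8.e-04 -2.e-04 -1.e+00]
black [ 0.058  0.012 -0.   ]
[249.9063772  177.49815942] [250.17814727 176.52256532] 421 [0.48396113 0.11158411]
```

{"fn": "carry_out", "kwargs": {"commands": [[[0.06,0.01,0.4,0,0,0],[0,0,0.6,0,0,0],[0,0,0.6,0,0,0],[0,0,0.6,0,0,0],[0,0,0.55,0,0,0],[0,0,0.4,0,0,0],[0,0,0.3,0,0,0],[0,0,0.2,0,0,0],[0,0,0,0,0,0],[0,0,0,0,0,0]]]}}

```text
clock: 12.58
position: [0.5768, -0.264, 0.0095]
ee_rot: [0.907, 0.42, 0.0, 0.0]
ft_force: [0.0, -0.6, 0.9]
grip_width: 1.001
grasp_force: 0.0
```

{"fn": "carry_out", "kwargs": {"commands": [[[0,0,0,0,0,0],[0,0,0,0,0,0],[0,0,0,0,0,0],[0,0,0,0,0,0],[0,0,0,0,0,0],[0,0,0,0,0,0],[0,0,0,0,0,0],[0,0,0,0,0,0],[0,0,0,0,0,0],[0,0,0,0,0,0]]], "hand": 1}}

```text
clock: 13.42
position: [0.5768, -0.2645, 0.0094]
ee_rot: [0.908, 0.42, 0.0, 0.0]
ft_force: [-0.3, 0.4, 5.8]
grip_width: 0.332
grasp_force: 24.6
```

{"fn": "carry_out", "kwargs": {"commands": [[[0,0,-0.2,0,0,0],[0,0,-0.4,0,0,0],[0,0,-0.6,0,0,0],[0,0,-0.6,0,0,0],[0,0,-0.6,0,0,0],[0,0,-0.4,0,0,0],[0,0,-0.2,0,0,0],[0,0,0,0,0,0],[0,0,0,0,0,0]]]}}

```text
clock: 14.17
position: [0.5763, -0.2641, 0.1284]
ee_rot: [0.908, 0.42, -0.0, -0.0]
ft_force: [0.4, 0.5, -1.3]
grip_width: 0.33
grasp_force: 24.8
```

```bash
python3 -c "
from h import *
go('p2')"
```

```text
[ 0.5763 -0.2641  0.1284] tilt [-4.e-04  5.e-04 -1.e+00]
p2 [ 7.345e+00 -7.806e+00  5.000e-03]
```

{"fn": "carry_out", "kwargs": {"commands": [[[0.25,-0.25,0,0,0,0],[0.5,-0.55,0,0,0,0],[0.6,-0.65,0,0,0,0],[0.6,-0.65,0,0,0,0],[0.6,-0.65,0,0,0,0],[0.6,-0.65,0,0,0,0],[0.6,-0.65,0,0,0,0],[0.6,-0.65,0,0,0,0],[0.6,-0.65,0,0,0,0],[0.6,-0.65,0,0,0,0],[0.6,-0.65,0,0,0,0],[0.6,-0.6,0,0,0,0],[0.4,-0.35,0,0,0,0],[0.2,-0.2,0,0,0,0],[0,0,0,0,0,0],[0,0,0,0,0,0]]]}}

```text
clock: 15.5
position: [0.5288, 0.1605, 0.1282]
ee_rot: [0.908, 0.42, -0.001, 0.0]
ft_force: [0.2, 0.3, -1.7]
grip_width: 0.33
grasp_force: 24.8
```

```bash
python3 -c "
from h import *
go('p2')"
```

```text
[0.5288 0.1605 0.1282] tilt [-0.001  -0.0015 -1.    ]
p2 [ 0.024 -0.029 -0.   ]
```

{"fn": "carry_out", "kwargs": {"commands": [[[0.02,-0.03,0.4,0,0,0],[0,0,0.6,0,0,0],[0,0,0.6,0,0,0],[0,0,0.5,0,0,0],[0,0,0.3,0,0,0],[0,0,0.15,0,0,0],[0,0,0.08,0,0,0],[0,0,0.08,0,0,0],[0,0,0.06,0,0,0],[0,0,0.05,0,0,0],[0,0,0,0,0,0],[0,0,0,0,0,0],[0,0,0,0,0,0]]]}}

```text
clock: 16.58
position: [0.5289, 0.1633, 0.0166]
ee_rot: [0.908, 0.42, 0.0, -0.0]
ft_force: [0.5, 0.5, -0.5]
grip_width: 0.33
grasp_force: 24.8
```

{"fn": "carry_out", "kwargs": {"commands": [[[0,0,0.03,0,0,0],[0,0,0,0,0,0],[0,0,0,0,0,0]]]}}

```text
clock: 16.83
position: [0.5291, 0.1633, 0.0154]
ee_rot: [0.908, 0.42, 0.0, -0.0]
ft_force: [0.2, -0.1, 4.2]
grip_width: 0.336
grasp_force: 25.1
```

{"fn": "carry_out", "kwargs": {"commands": [[[0,0,0,0,0,0],[0,0,0,0,0,0],[0,0,0,0,0,0],[0,0,0,0,0,0],[0,0,0,0,0,0],[0,0,0,0,0,0],[0,0,0,0,0,0],[0,0,0,0,0,0],[0,0,-0.3,0,0,0],[0,0,-0.6,0,0,0],[0,0,-0.7,0,0,0],[0,0,-0.7,0,0,0],[0,0,-0.6,0,0,0],[0,0,-0.4,0,0,0]]], "hand": -1}}

```text
clock: 18.0
position: [0.5296, 0.163, 0.1505]
ee_rot: [0.908, 0.419, 0.002, -0.0]
ft_force: [-0.5, 1.1, 0.1]
grip_width: 1.001
grasp_force: 0.0
```

{"fn": "carry_out", "kwargs": {"commands": [[[-0.3,0.2,0,0,0,0],[-0.6,0.35,0,0,0,0],[-0.75,0.45,0,0,0,0],[-0.75,0.45,0,0,0,0],[-0.75,0.45,0,0,0,0],[-0.75,0.45,0,0,0,0],[-0.75,0.45,0,0,0,0],[-0.75,0.45,0,0,0,0],[-0.75,0.45,0,0,0,0],[-0.75,0.45,0,0,0,0],[-0.75,0.45,0,0,0,0],[-0.75,0.45,0,0,0,0],[-0.7,0.4,0,0,0,0],[-0.4,0.2,0,0,0,0],[-0.2,0.15,0,0,0,0],[0,0,0,0,0,0],[0,0,0,0,0,0],[0,0,0,0,0,0]]]}}

```text
clock: 19.5
position: [0.4542, -0.2819, 0.1468]
ee_rot: [0.907, 0.42, 0.0, -0.0]
ft_force: [-0.1, -0.2, 0.5]
grip_width: 1.0
grasp_force: 0.0
```

```bash
python3 -c "
from h import *
go('orange')
n='side';im=camera(n)
cv2.imwrite('pics/g3.png',cv2.resize(im[120:220,200:340],(700,500),interpolation=2)[:,:,::-1])"
```

```text
[ 0.4542 -0.2819  0.1468] tilt [-2.e-04  7.e-04 -1.e+00]
orange [-0.046  0.041 -0.   ]
```

View pics/g3.png

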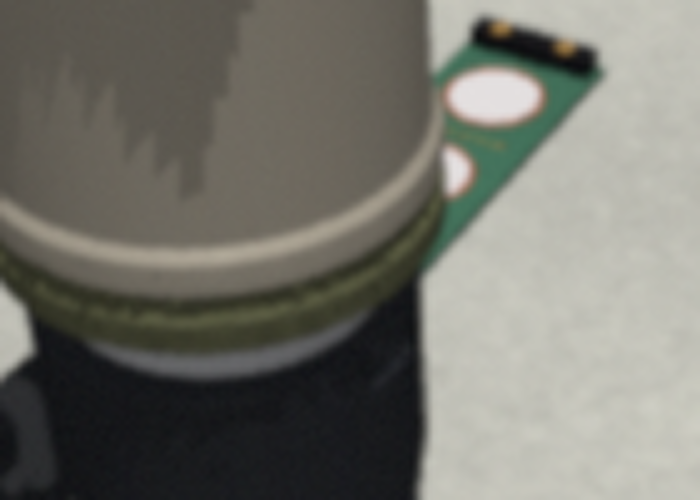

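The arm hides the strip here, so I'll check later. On to orange.

{"fn": "carry_out", "kwargs": {"commands": [[[-0.03,0.04,0.4,0,0,0],[0,0,0.6,0,0,0],[0,0,0.6,0,0,0],[0,0,0.6,0,0,0],[0,0,0.5,0,0,0],[0,0,0.4,0,0,0],[0,0,0.25,0,0,0],[0,0,0.15,0,0,0],[0,0,0.05,0,0,0],[0,0,0,0,0,0],[0,0,0,0,0,0]]]}}

```text
clock: 20.47
position: [0.4553, -0.2849, 0.0058]
ee_rot: [0.908, 0.42, 0.0, 0.0]
ft_force: [0.2, -0.4, 1.2]
grip_width: 1.001
grasp_force: 0.0
```

{"fn": "carry_out", "kwargs": {"commands": [[[0,0,0,0,0,0],[0,0,0,0,0,0],[0,0,0,0,0,0],[0,0,0,0,0,0],[0,0,0,0,0,0],[0,0,0,0,0,0],[0,0,0,0,0,0],[0,0,0,0,0,0],[0,0,0,0,0,0],[0,0,0,0,0,0]]], "hand": 1}}

```text
clock: 21.3
position: [0.4557, -0.2854, 0.0058]
ee_rot: [0.908, 0.42, 0.001, 0.001]
ft_force: [0.2, -1.0, 9.7]
grip_width: 0.001
grasp_force: 4.5
```

{"fn": "carry_out", "kwargs": {"commands": [[[0,0,-0.2,0,0,0],[0,0,-0.4,0,0,0],[0,0,-0.6,0,0,0],[0,0,-0.6,0,0,0],[0,0,-0.6,0,0,0],[0,0,-0.4,0,0,0],[0,0,-0.2,0,0,0],[0,0,0,0,0,0],[0,0,0,0,0,0]]]}}

```text
clock: 22.05
position: [0.4545, -0.2843, 0.1245]
ee_rot: [0.908, 0.42, 0.0, -0.0]
ft_force: [-0.4, 0.1, -0.3]
grip_width: -0.004
grasp_force: 0.0
```

```bash
python3 -c "
from h import *
go('p3')"
```

```text
[ 0.4545 -0.2843  0.1245] tilt [-2.e-04  7.e-04 -1.e+00]
p3 [ 1.1458e+01 -5.8100e+00  8.0000e-03]
```

```bash
python3 -c "
from h import *
a,b=camera('top'),camera('side')
cv2.imwrite('pics/g4.png',np.hstack([cv2.resize(a[220:360,380:540],(400,350),interpolation=2),cv2.resize(b[260:400,190:350],(400,350),interpolation=2)])[:,:,::-1])"
```

```text
(no output)
```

View pics/g4.png

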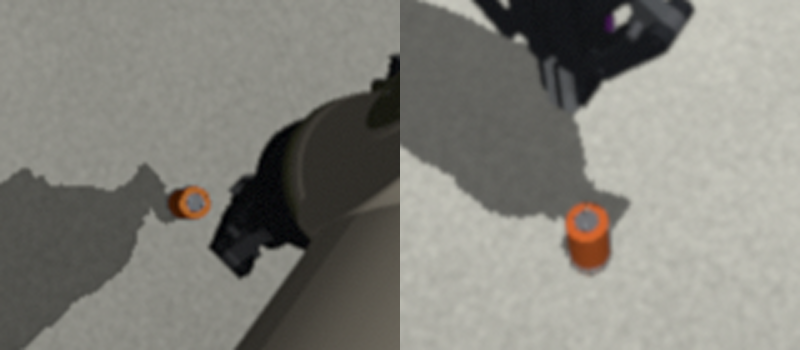

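```bash
python3 -c "
from h import *
p=get_obs()['position'];print(p,px('side',p),px('side',p+[0,0,.02]),px('top',p))
a=(194/2.5+380,203/2.5+220);b=((588-400)/2.5+190,220/2.5+260)
print(ray('top',a,.04),ray('side',b,.04))
for z in (.1245,.135,.145,.155): print(z,ray('side',(258,303),z))"
```

```text
[ 0.45405808 -0.28424365  0.1238072 ] [260.7539656  314.61376636] [259.70557537 305.62782423] [471.55606317 298.71260045]
[ 0.45242702 -0.28396983] [ 0.45482881 -0.2842543 ]
0.1245 [ 0.45308639 -0.26613133]
0.135 [ 0.45277549 -0.27357929]
0.145 [ 0.45247941 -0.28067259]
0.155 [ 0.45218332 -0.28776589]
```

Orange still stands upright at its old spot; the fingers slid off its rim. The side view puts the shut tips at (260,304), where the reported TCP projects to (261,315). So the real tips sit about 22 mm above the reported TCP, and I must go about 20 mm lower for the short capacitors, watching the force.

{"fn": "carry_out", "kwargs": {"commands": [[[0,0,-0.3,0,0,0],[0,0,0,0,0,0],[0,0,0,0,0,0],[0,0,0,0,0,0],[0,0,0,0,0,0],[0,0,0,0,0,0],[0,0,0.5,0,0,0],[0,0,0.6,0,0,0],[0,0,0.6,0,0,0],[0,0,0.6,0,0,0],[0,0,0.4,0,0,0],[0,0,0.3,0,0,0],[0,0,0.25,0,0,0],[0,0,0.2,0,0,0],[0,0,0.1,0,0,0],[0,0,0.1,0,0,0],[0,0,0,0,0,0],[0,0,0,0,0,0]]], "hand": -1}}

```text
clock: 23.65
position: [0.455, -0.2849, -0.0087]
ee_rot: [0.908, 0.42, 0.0, 0.0]
ft_force: [0.3, 0.1, 1.2]
grip_width: 0.999
grasp_force: 0.0
```

{"fn": "carry_out", "kwargs": {"commands": [[[0,0,0.05,0,0,0],[0,0,0.05,0,0,0],[0,0,0,0,0,0],[0,0,0,0,0,0]]]}}

```text
clock: 23.98
position: [0.4547, -0.2847, -0.013]
ee_rot: [0.908, 0.42, 0.0, -0.0]
ft_force: [0.0, 0.3, -0.1]
grip_width: 1.0
grasp_force: 0.0
```

{"fn": "carry_out", "kwargs": {"commands": [[[0,0,0,0,0,0],[0,0,0,0,0,0],[0,0,0,0,0,0],[0,0,0,0,0,0],[0,0,0,0,0,0],[0,0,0,0,0,0],[0,0,0,0,0,0],[0,0,0,0,0,0],[0,0,0,0,0,0],[0,0,0,0,0,0]]], "hand": 1}}

```text
clock: 24.82
position: [0.4547, -0.2848, -0.0129]
ee_rot: [0.908, 0.42, 0.0, -0.0]
ft_force: [-0.3, 1.1, 2.8]
grip_width: 0.284
grasp_force: 25.0
```

{"fn": "carry_out", "kwargs": {"commands": [[[0,0,-0.2,0,0,0],[0,0,-0.4,0,0,0],[0,0,-0.6,0,0,0],[0,0,-0.6,0,0,0],[0,0,-0.6,0,0,0],[0,0,-0.6,0,0,0],[0,0,-0.3,0,0,0],[0,0,-0.1,0,0,0],[0,0,0,0,0,0]]]}}

```text
clock: 25.57
position: [0.4551, -0.2847, 0.1233]
ee_rot: [0.908, 0.42, 0.001, 0.0]
ft_force: [-0.1, 0.1, -0.4]
grip_width: 0.278
grasp_force: 24.8
```

{"fn": "carry_out", "kwargs": {"commands": [[[0.3,-0.15,0,0,0,0],[0.6,-0.3,0,0,0,0],[0.8,-0.4,0,0,0,0],[0.8,-0.4,0,0,0,0],[0.8,-0.4,0,0,0,0],[0.8,-0.4,0,0,0,0],[0.8,-0.4,0,0,0,0],[0.8,-0.4,0,0,0,0],[0.8,-0.4,0,0,0,0],[0.8,-0.4,0,0,0,0],[0.8,-0.4,0,0,0,0],[0.8,-0.4,0,0,0,0],[0.8,-0.4,0,0,0,0],[0.8,-0.4,0,0,0,0],[0.6,-0.35,0,0,0,0],[0.3,-0.2,0,0,0,0],[0,0,0,0,0,0],[0,0,0,0,0,0],[0,0,0,0,0,0]]]}}

```text
clock: 27.15
position: [0.5729, 0.2107, 0.1223]
ee_rot: [0.908, 0.419, -0.001, 0.0]
ft_force: [0.5, -0.5, -0.2]
grip_width: 0.279
grasp_force: 24.8
```

```bash
python3 -c "
from h import *
go('p3')
n='side';im=camera(n)
cv2.imwrite('pics/g5.png',cv2.resize(im[80:220,200:360],(640,560),interpolation=2)[:,:,::-1])"
```

```text
[0.5729 0.2107 0.1223] tilt [-9.0e-04 -1.2e-03 -1.0e+00]
p3 [ 0.108 -0.057 -0.   ]
```

View pics/g5.png

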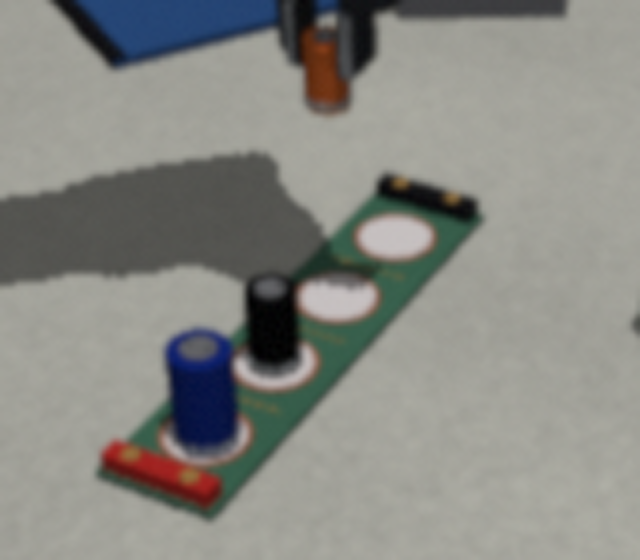

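Blue and black stand inside their rings, at crop (200,400) and (272,330); orange is held upright at (327,70). Now lower orange onto place_3.

{"fn": "carry_out", "kwargs": {"commands": [[[0.08,-0.05,0.4,0,0,0],[0,0,0.6,0,0,0],[0,0,0.6,0,0,0],[0,0,0.6,0,0,0],[0,0,0.4,0,0,0],[0,0,0.2,0,0,0],[0,0,0.1,0,0,0],[0,0,0.1,0,0,0],[0,0,0.08,0,0,0],[0,0,0.06,0,0,0],[0,0,0.05,0,0,0],[0,0,0.04,0,0,0],[0,0,0,0,0,0],[0,0,0,0,0,0],[0,0,0,0,0,0]]]}}

```text
clock: 28.45
position: [0.5738, 0.2168, -0.006]
ee_rot: [0.908, 0.42, 0.0, -0.0]
ft_force: [0.4, 0.1, -0.1]
grip_width: 0.283
grasp_force: 24.8
```

```bash
python3 -c "
from h import *
go('p3')"
```

```text
[ 0.5738  0.2168 -0.006 ] tilt [ 3.e-04  2.e-04 -1.e+00]
p3 [-0.022  0.024 -0.   ]
```

{"fn": "carry_out", "kwargs": {"commands": [[[0,0,0.03,0,0,0],[0,0,0,0,0,0],[0,0,0,0,0,0]]]}}

```text
clock: 28.7
position: [0.574, 0.2169, -0.0069]
ee_rot: [0.908, 0.42, 0.0, -0.0]
ft_force: [-1.5, -0.4, 4.6]
grip_width: 0.277
grasp_force: 25.1
```

{"fn": "carry_out", "kwargs": {"commands": [[[0,0,0,0,0,0],[0,0,0,0,0,0],[0,0,0,0,0,0],[0,0,0,0,0,0],[0,0,0,0,0,0],[0,0,0,0,0,0],[0,0,0,0,0,0],[0,0,0,0,0,0],[0,0,-0.3,0,0,0],[0,0,-0.6,0,0,0],[0,0,-0.8,0,0,0],[0,0,-0.8,0,0,0],[0,0,-0.7,0,0,0],[0,0,-0.5,0,0,0],[0,0,-0.3,0,0,0]]], "hand": -1}}

```text
clock: 29.95
position: [0.5748, 0.2168, 0.1562]
ee_rot: [0.908, 0.42, 0.002, -0.0]
ft_force: [1.7, -0.6, -0.9]
grip_width: 0.999
grasp_force: 0.0
```

{"fn": "carry_out", "kwargs": {"commands": [[[-0.3,0.15,0,0,0,0],[-0.6,0.3,0,0,0,0],[-0.8,0.4,0,0,0,0],[-0.8,0.4,0,0,0,0],[-0.8,0.4,0,0,0,0],[-0.8,0.4,0,0,0,0],[-0.8,0.4,0,0,0,0],[-0.8,0.4,0,0,0,0],[-0.8,0.35,0,0,0,0],[-0.8,0.3,0,0,0,0],[-0.4,0.15,0,0,0,0],[0,0,0,0,0,0],[0,0,0,0,0,0],[0,0,0,0,0,0],[0,0,0,0,0,0]]]}}

```text
clock: 31.2
position: [0.4855, -0.1114, 0.1521]
ee_rot: [0.907, 0.421, -0.0, -0.0]
ft_force: [-0.5, -0.3, -0.2]
grip_width: 1.003
grasp_force: 0.0
```

```bash
python3 -c "
from h import *
go('violet')"
```

```text
[ 0.4855 -0.1114  0.1521] tilt [-8.e-04 -0.e+00 -1.e+00]
violet [-0.118  0.108  0.   ]
```

{"fn": "carry_out", "kwargs": {"commands": [[[-0.12,0.1,0.4,0,0,0],[0,0,0.6,0,0,0],[0,0,0.6,0,0,0],[0,0,0.6,0,0,0],[0,0,0.6,0,0,0],[0,0,0.5,0,0,0],[0,0,0.3,0,0,0],[0,0,0.25,0,0,0],[0,0,0.15,0,0,0],[0,0,0.1,0,0,0],[0,0,0.08,0,0,0],[0,0,0,0,0,0],[0,0,0,0,0,0]]]}}

```text
clock: 32.28
position: [0.4859, -0.1188, -0.0141]
ee_rot: [0.908, 0.42, 0.0, 0.0]
ft_force: [-0.1, -0.5, 0.4]
grip_width: 1.003
grasp_force: 0.0
```

```bash
python3 -c "
from h import *
go('violet')"
```

```text
[ 0.4859 -0.1188 -0.0141] tilt [ 9.e-04  2.e-04 -1.e+00]
violet [ 0.015 -0.019  0.   ]
```

{"fn": "carry_out", "kwargs": {"commands": [[[0,0,0,0,0,0],[0,0,0,0,0,0],[0,0,0,0,0,0],[0,0,0,0,0,0],[0,0,0,0,0,0],[0,0,0,0,0,0],[0,0,0,0,0,0],[0,0,0,0,0,0],[0,0,0,0,0,0],[0,0,0,0,0,0]]], "hand": 1}}

```text
clock: 33.12
position: [0.4856, -0.1188, -0.0145]
ee_rot: [0.908, 0.42, 0.0, -0.0]
ft_force: [-0.8, 0.2, 5.2]
grip_width: 0.241
grasp_force: 24.5
```

{"fn": "carry_out", "kwargs": {"commands": [[[0,0,-0.2,0,0,0],[0,0,-0.2,0,0,0],[0,0,0,0,0,0]]]}}

```text
clock: 33.37
position: [0.4864, -0.1191, 0.0029]
ee_rot: [0.908, 0.42, 0.001, 0.0]
ft_force: [-0.8, 0.4, -0.6]
grip_width: 0.241
grasp_force: 24.5
```

{"fn": "carry_out", "kwargs": {"commands": [[[0,0,-0.4,0,0,0],[0,0,-0.6,0,0,0],[0,0,-0.7,0,0,0],[0,0,-0.7,0,0,0],[0,0,-0.4,0,0,0],[0,0,-0.2,0,0,0]]]}}

```text
clock: 33.87
position: [0.4866, -0.119, 0.1236]
ee_rot: [0.908, 0.42, 0.002, 0.0]
ft_force: [1.1, 0.3, -0.1]
grip_width: 0.241
grasp_force: 24.6
```

{"fn": "carry_out", "kwargs": {"commands": [[[0.3,-0.1,0,0,0,0],[0.6,-0.25,0,0,0,0],[0.8,-0.3,0,0,0,0],[0.8,-0.3,0,0,0,0],[0.8,-0.3,0,0,0,0],[0.8,-0.3,0,0,0,0],[0.8,-0.3,0,0,0,0],[0.8,-0.3,0,0,0,0],[0.8,-0.3,0,0,0,0],[0.8,-0.3,0,0,0,0],[0.8,-0.3,0,0,0,0],[0.7,-0.3,0,0,0,0],[0.5,-0.2,0,0,0,0],[0.25,-0.1,0,0,0,0],[0,0,0,0,0,0],[0,0,0,0,0,0],[0,0,0,0,0,0]]]}}

```text
clock: 35.28
position: [0.6215, 0.2646, 0.1211]
ee_rot: [0.908, 0.419, -0.0, 0.0]
ft_force: [0.8, -0.1, 0.3]
grip_width: 0.237
grasp_force: 24.6
```

```bash
python3 -c "
from h import *
go('p4')"
```

```text
[0.6215 0.2646 0.1211] tilt [-5.e-04 -8.e-04 -1.e+00]
p4 [ 0.053 -0.109 -0.   ]
```

{"fn": "carry_out", "kwargs": {"commands": [[[0.04,-0.09,0.4,0,0,0],[0,0,0.6,0,0,0],[0,0,0.6,0,0,0],[0,0,0.6,0,0,0],[0,0,0.4,0,0,0],[0,0,0.2,0,0,0],[0,0,0.1,0,0,0],[0,0,0.1,0,0,0],[0,0,0.08,0,0,0],[0,0,0.06,0,0,0],[0,0,0.04,0,0,0],[0,0,0,0,0,0],[0,0,0,0,0,0],[0,0,0,0,0,0]]]}}

```text
clock: 36.45
position: [0.62, 0.2705, -0.0055]
ee_rot: [0.908, 0.42, 0.0, -0.0]
ft_force: [-0.4, 0.6, -0.8]
grip_width: 0.239
grasp_force: 24.6
```

```bash
python3 -c "
from h import *
go('p4')
n='side';im=camera(n)
cv2.imwrite('pics/g6.png',cv2.resize(im[80:220,200:360],(640,560),interpolation=2)[:,:,::-1])"
```

```text
[ 0.62    0.2705 -0.0055] tilt [ 4.e-04  3.e-04 -1.e+00]
p4 [-0.037  0.016 -0.   ]
```

View pics/g6.png

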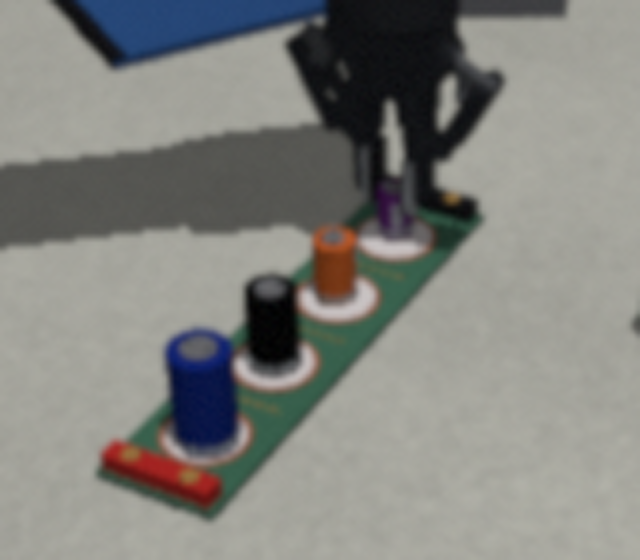

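All three placed capacitors stand inside their rings, and violet is over place_4 at (395,220). Now lower it to contact.

{"fn": "carry_out", "kwargs": {"commands": [[[-0.03,0.01,0.04,0,0,0],[0,0,0.03,0,0,0],[0,0,0,0,0,0],[0,0,0,0,0,0]]]}}

```text
clock: 36.83
position: [0.6195, 0.2691, -0.0084]
ee_rot: [0.908, 0.42, 0.0, 0.0]
ft_force: [-0.2, -0.4, 3.0]
grip_width: 0.241
grasp_force: 24.8
```

{"fn": "carry_out", "kwargs": {"commands": [[[0,0,0,0,0,0],[0,0,0,0,0,0],[0,0,0,0,0,0],[0,0,0,0,0,0],[0,0,0,0,0,0],[0,0,0,0,0,0],[0,0,0,0,0,0],[0,0,0,0,0,0],[0,0,-0.3,0,0,0],[0,0,-0.6,0,0,0],[0,0,-0.8,0,0,0],[0,0,-0.8,0,0,0],[0,0,-0.8,0,0,0],[0,0,-0.7,0,0,0],[0,0,-0.5,0,0,0],[0,0,-0.3,0,0,0],[0,0,0,0,0,0],[0,0,0,0,0,0]]], "hand": -1}}

```text
clock: 38.33
position: [0.6194, 0.2692, 0.1834]
ee_rot: [0.908, 0.42, 0.0, -0.0]
ft_force: [0.1, 0.7, -0.3]
grip_width: 0.997
grasp_force: 0.0
```

{"fn": "carry_out", "kwargs": {"commands": [[[0.3,-0.3,0,0,0,0],[0.3,-0.5,0,0,0,0],[0.3,-0.6,0,0,0,0],[0.3,-0.6,0,0,0,0],[0.2,-0.6,0,0,0,0],[0,-0.6,0,0,0,0],[0,-0.4,0,0,0,0],[0,-0.2,0,0,0,0],[0,0,0,0,0,0],[0,0,0,0,0,0]]]}}

```text
clock: 39.17
position: [0.5397, 0.41, 0.1826]
ee_rot: [0.908, 0.42, -0.0, 0.0]
ft_force: [0.4, -0.3, -0.4]
grip_width: 1.0
grasp_force: 0.0
```

```bash
python3 - <<'E'
from h import *
im=camera("side"); tp=camera("top")
for c,p in zip(("blue","black","orange","violet"),("p1","p2","p3","p4")):
    for n,I in(("side",im),("top",tp)):
        uv=px(n,(*P[p],.006+H[c]/2))
        try:
            q,M=hullc(c,n,I,uv,16); print(c,n,uv.round(1),q.round(1),M.sum())
        except Exception as e: print(c,n,'hidden')
cv2.imwrite('pics/f.png',np.hstack([cv2.resize(im[100:220,200:340],(400,343),interpolation=2),cv2.resize(tp[150:300,150:310],(366,343),interpolation=2)])[:,:,::-1])
E
```

```text
blue side [249.9 177.5] [250.  176.1] 397
blue top [253.9 264.2] [253.9 262.7] 277
black side [267.7 161.4] [267.9 160.5] 235
black top [230.4 238.6] [229.4 238. ] 230
orange side [283.8 146.9] [283.6 142.1] 73
orange top [207.7 213.9] [204.5 212.5] 118
violet side [298.4 133.7] [298.6 131.5] 85
violet top [185.8 190.1] [184.3 188.9] 99
```

View pics/f.png

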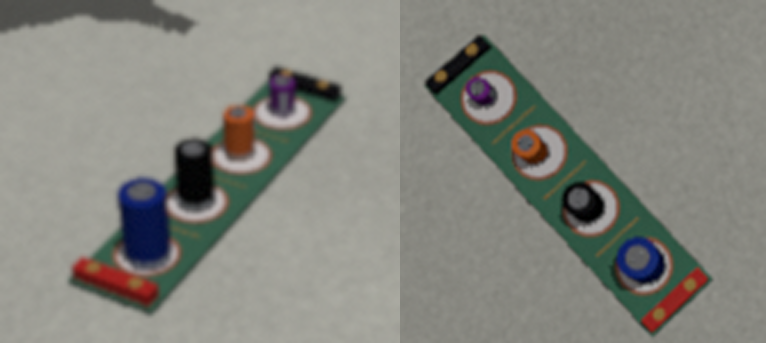

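All four stand upright and centred in their rings in both views, in the right order and with the gripper clear. The remaining pixel offsets come from the masks catching only the top faces.

```bash
python3 -c "
from h import *
for n,p,q,z in(('top','p3',(204.5,212.5),.046),('top','p4',(184.3,188.9),.036)): print(ray(n,q,z),P[p])
from workcell import hand_in; print(hand_in())"
```

```text
[0.57241204 0.21699031] (0.574, 0.2155)
[0.61813605 0.26769026] (0.6195, 0.269)
the job is handed in; nothing more can be done
None
```

I lined up all four capacitors in height order, blue at the red end through black, orange and violet at the black end, and handed the job in. In both camera views each stood upright and centred to within about 3 mm. The orange grasp missed once without moving the capacitor and was redone. I saw no verdict from the judging.

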